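# Fit the drill plate on its guide pins

## Robot

A 6-joint arm with a two-finger parallel gripper is mounted at the origin on the work surface. World frame = base frame: x ahead of the robot, y to its left, z up, the work surface at z = 0. Lengths are in m, angles in rad, forces in N, time in s.
With the tool pointing down it reaches from about 0.25 to 0.8 m from the base axis. Payload 8.5 kg.
Tool frame: the origin (TCP) lies at the very end of the fingers, on their centre line; the grasp point (between the pads) lies 19 mm behind it; z points along the fingers, y is the line along which they close (so a half turn about z gives the same grasp; the last joint's range is limited). The gripper opens to 85 mm and grips with 20 to 120 N. Pads are 22 mm wide; open, the fingers measure 114 mm over their backs; the gripper's body (76 mm by 85 mm) begins 54 mm behind the grasp point. The pads swing forward as they close: fully open they stand 13 mm farther back than shut.
Start: joints at [-1.204, 0.238, -0.013, 1.319, 0, 1.571], TCP at [0.188, -0.49, 0.231] pointing down, gripper open.
Joint ranges: [-2.66, 2.66], [-1.03, 1.9], [-1.14, 1.46], [-1.82, 2.27], [-1.45, 1.34], [-3.14, 3.14]. Speed limits (rad/s): [2.22, 2.22, 2.79, 3.14, 3.14, 3.14].

## Interface

Orientations are given as a unit quaternion [x, y, z, w].
In Python, from plant import arm, camera, camera_params, order gives the robot as it stands. The module is installed in compiled form; this text tells all that it offers.
- The arm moves only by the tool jog_arm, never from a script. Its argument "steps" is a list of rows, each a list of 3 entries, a list of its own where there are three numbers: the shift along the tool's x, y, z in m, then the turn about the tool's z in degrees, then the gripper command: -1 is fully open, 1 is shut, values between are in proportion. In form: [[[x, y, z], roll, hand], ...]. A call has exactly 8 rows; each row is the pose to reach, as a shift and turn from the pose commanded when the call began, along the tool's axes at that moment; what a row does not reach only later rows make up. A row lasts 1/10 s, in which the tool goes at most 50 mm and 8.59 degrees, less where a joint would pass 70% of its speed; a pose out of reach is approached as far as the arm can. A call with a gripper value outside its range is refused whole. The fingers move at their own pace and stop on an object; "squeeze" is the grip in N (left out, the last holds). Time passes only in rows, so rows that repeat a pose let the fingers close, or fill a call up. It gives the time, the measured TCP pose, the force, the opening and the grip force at its end, in the units of the state.
- arm.get_obs(): the state, without advancing time (a new reading comes with each control period).
- camera(name): name is "scene" or "top" or "wrist"; returns the picture (480x640x3 uint8, blue, green, red); there is no depth.
- camera_params(name): a dict with "fx", "fy", "cx", "cy" (pixels), "k1" (the pictures are not rectified: a ray, as slopes to the right and down, at radius r is drawn at 1 + k1 r^2 times it, then the intrinsics apply), "rvec" (rotation vector, rad) and "tvec" (3), from world to camera coordinates, as OpenCV has them. Camera axes: x right, y down, z forward; pixel columns grow to the right and rows downward; lengths in m; the calibration is good to about 2 mm. A picture is of the moment at which its call begins: read the wrist's pose just before it. camera_params takes no time and is no camera call; for the wrist camera it gives the pose at the moment of the call.
- order.sign_off(): hands the job in; it is judged then, once.
The state is a dict: "t": time; "joint_positions": joint angles; "qd": joint speeds; "tau": joint torques, N m; "eef_pos": TCP position; "ee_rot": TCP orientation; "wrist_force": force on the tool from outside, world axes, zero at the start; "wrist_torque": the same for the moment, N m; "gripper_width": opening from 0.0 (shut) to 1.0 (fully open); "gripper_force": force on a finger pad.
Only numpy, scipy, OpenCV 4.12 (cv2) and the standard library are available. Lean on these libraries where they do the work, as an engineer would, in place of code of your own. Each camera call takes 0.05 s, during which the arm holds its last target. There are 200 camera calls.

## Task

The rack board is lying in the drill jig ready for drilling. Set the loose drill plate over the jig's two guide pins and press it straight down against its springs, keeping it level, until it is fully home and both yellow spring catches have snapped over its end tongues; then let go. Do not shift the board, the turning chisel or the drill chuck.

Things in the scene. Friction and masses are not known exactly. Their poses are not given: they have to be found in the camera images.
- jig: drill jig fixed to the bench: plywood base 200 (x) x 300 (y) x 20 mm. Origin: centre of the base's underside; z up, y along the line of the two guide pins, x across it. On it a green sliding head carries pins, springs, rest buttons and catches. The head is clamped hard anywhere from -28 to +28 mm along the jig's x; this offset is not measured: find it by touch or by eye
- pins_mid (a point): point on the jig's middle (jig x = 0, y = 0), 95 mm above the bench; does not move with the head. Pins: steel, 16 mm diameter, at y = +85 and -85 mm in the jig frame and x = the head's offset (no play in y); straight up to 95 mm above the bench, then a bullet nose to an 8 mm wide tip at 107 mm
- spring_top (a point): point on the jig's middle (x = 0, y = 0), 80 mm above the bench: the height of the washers (32 mm diameter) on the coil springs round the pins, while free. The plate laid on both stays up there, as its weight does not press them down. Each spring pushes up 4 N at first, 8 N after 20 mm. Pressed off its middle, the plate cocks and one tongue stays above its catch
- home (a point): point on the jig's middle (x = 0, y = 0), 60 mm above the bench: height of the plate's underside when fully home, stopped by steel rest buttons 30 mm to either side (x) of each pin. Pressing it home from the free springs, past both catches, takes about 12 to 18 N on the middle of the grip; let go, it rises 1 mm against the catches
- plate: loose drill plate of plywood, 84 (x) x 196 (y) x 18 mm (z), about 0.45 kg, balanced about its middle; origin at the centre of its underside, z up. Two through holes of 18 mm diameter at x = 0, y = +85 and -85 mm; it fits either way round. A steel tongue 30 mm wide, 5 mm thick at each end, flush with the underside; 230 mm from tip to tip. Four drill bushes 4 mm proud at x +-27, y +-50 mm
- grip_top (a point): centre of the flat top of the brown wooden grip block in the middle of the drill plate: 70 mm long along the plate's x, 24 mm wide (y), 45 mm tall, from the plate's top face (18 mm above its underside) to this point (63 mm above its underside). Can be pinched across its 24 mm
- board: pale wooden rack board 150 x 118 x 28 mm lying in the jig between the pins, its underside 28 mm and its top 56 mm above the bench; origin at the centre of its underside. Leave it there
- catch_left (a joint): yellow spring catch at the jig's +y end, an upright lever that turns outward: 0 rad at rest (before and after), about 0.12 rad while a tongue pushes it aside. Its sloped nose reaches 4.5 mm in over the plate's tongue; its top is 84 mm above the bench, at y = 118 to 125 mm in the jig frame. It shuts by itself once the tongue has passed below its nose
- catch_right (a joint): the same catch at the jig's -y end; 0 rad at rest, grows outward
- chisel: turning chisel lying on the bench, 375 mm long along its x, wooden handle to -x; origin under the ferrule. Leave it
- chuck: dark steel drill chuck standing on the bench, 42 mm diameter, 87 mm high; origin at the centre of its underside. Leave it

How it is judged:
On the way:
1. the plate is on both guide pins, level and not higher than the free springs hold it (z of plate in the frame of jig below 0.086 m and angle between plate's own z axis and vertical below 0.09 rad and x of plate in the frame of jig between -0.034 and 0.034 m and y of plate in the frame of jig between -0.006 and 0.006 m and angle between the y axis of plate and the y axis of jig, either way round below 0.05 rad), for 0.2 s.
At the end, for the whole second after the job is handed in: The drill plate lies on the two guide pins within 3 mm of its home height (underside 60 mm above the bench) and within 0.03 rad of level, in line with the jig, with both catches closed (under 0.04 rad) over its tongues, at rest, and the board lies within 6 mm of where it was (z of plate in the frame of jig between 0.057 and 0.063 m and angle between plate's own z axis and vertical below 0.03 rad and angle between the y axis of plate and the y axis of jig, either way round below 0.05 rad and x of plate in the frame of jig between -0.034 and 0.034 m and y of plate in the frame of jig between -0.006 and 0.006 m and value of joint each of catch_left, catch_right below 0.04 rad and linear speed of plate below 0.02 m/s and distance of board from where it was at the start of the episode below 0.006 m); the robot touches nothing.
It fails at once if the plate is cocked more than about 9 degrees on or over the jig's pins (horizontal distance between plate and jig below 0.06 m and angle between plate's own z axis and vertical above 0.15 rad).
It fails at once if the chisel or the drill chuck is shifted by more than 30 mm (distance of any of chisel, chuck from where it was at the start of the episode above 0.03 m).
It also fails if it takes over 54 s, if anything falls off the work surface, if the arm or the gripper's body presses on something with over 40 N, if the wrist force passes 120 N, or if a joint passes its speed limit or range.

## Working session

There is one attempt and no reset: what is moved stays moved. The work goes in short steps, Python scripts to look and compute and a tool call to move; the robot and the scene stay as the last step left them, time stands still between calls to the robot, and variables do not carry over. Pictures are saved under pics/ and viewed, at most 10 in all, crops included, and the job is handed in when it is done.

Besides the shell and the picture viewer there is one more tool, called after "Emit:" as name([rows], argument=value, ...), one row to a line, values as JSON. jog_arm: Moves the arm, as the interface text tells. Its arguments: {"type":"object","properties":{"steps":{"type":"array"},"squeeze":{"type":"number"}},"required":["steps"]}

```bash
mkdir -p pics; cat > h.py <<'E'
import numpy as np, cv2
from plant import arm, camera, camera_params, order
from scipy.spatial.transform import Rotation as R
def ray(name_or_p,u,v):
    p=camera_params(name_or_p) if isinstance(name_or_p,str) else name_or_p
    d=np.array([(u-p['cx'])/p['fx'],(v-p['cy'])/p['fy']]); s=d.copy()
    for _ in range(20): s=d/(1+p['k1']*(s@s))
    Rm=R.from_rotvec(np.ravel(p['rvec'])).as_matrix(); t=np.ravel(p['tvec'])
    return -Rm.T@t, Rm.T@np.array([s[0],s[1],1])
def at_z(n,u,v,z):
    o,d=ray(n,u,v); return o+d*(z-o[2])/d[2]
def proj(n,X):
    p=camera_params(n) if isinstance(n,str) else n
    c=R.from_rotvec(np.ravel(p['rvec'])).as_matrix()@np.array(X)+np.ravel(p['tvec'])
    s=c[:2]/c[2]; s=s*(1+p['k1']*(s@s)); return np.array([s[0]*p['fx']+p['cx'],s[1]*p['fy']+p['cy']])
E
python3 - <<'E'
from h import *
o=arm.get_obs(); print(o)
for n in('scene','top'):
    im=camera(n); cv2.imwrite(f'pics/{n}0.png',im)
    p=camera_params(n); print(n,p, ray(n,320,240))
print(camera_params('wrist'))
E
```

```text
{'t': 0.0, 'joint_positions': array([-1.20401666e+00,  2.38801148e-01, -1.42488816e-02,  1.31920532e+00,
       -8.48796485e-06,  1.57083697e+00]), 'qd': array([-1.02588290e-03, -2.85294709e-05, -2.09464631e-03, -1.67794728e-03,
        1.31755138e-03, -8.25189349e-04]), 'tau': array([ 3.54795942e-03, -5.38778973e+01,  3.46438122e+01,  1.84688234e-02,
        2.01150983e-04,  2.92426755e-06]), 'eef_pos': array([ 0.18811967, -0.48969441,  0.23066904]), 'ee_rot': array([ 9.83234605e-01,  1.82343575e-01, -1.37223566e-04, -7.16500864e-04]), 'wrist_force': array([0.20791687, 0.88987144, 0.75381038]), 'wrist_torque': array([0.01804654, 0.00010499, 0.00465403]), 'gripper_force': 0.0, 'gripper_width': 1.0014750934391452}
scene {'fx': 540.1798294308645, 'fy': 540.1798294308645, 'cx': 319.46067504556646, 'cy': 238.46781903768215, 'k1': -0.09442801217913688, 'rvec': array([ 0.70958857,  2.78697708, -0.85341336]), 'tvec': array([ 0.56389341, -0.19115123,  1.45778086])} (array([0.95790617, 0.587824  , 1.10295888]), array([-0.26490995, -0.48998923, -0.83050726]))
top {'fx': 519.4803610711291, 'fy': 519.4803610711291, 'cx': 328.4209712500251, 'cy': 244.09783546632912, 'k1': -0.030087315067015542, 'rvec': array([ 2.15746566, -2.21826497,  0.10703622]), 'tvec': array([0.00222944, 0.64528194, 1.17065001])} (array([0.54860646, 0.00575937, 1.21893929]), array([ 0.08893949, -0.0019414 , -0.99619828]))
{'fx': 385.0568332431577, 'fy': 385.0568332431577, 'cx': 319.0168822625526, 'cy': 242.13682300419563, 'k1': -0.032022317224190786, 'rvec': array([-2.37269748,  1.62936057,  0.25438038]), 'tvec': array([-0.52349577, -0.03889608,  0.38085838])}
```

View pics/top0.png

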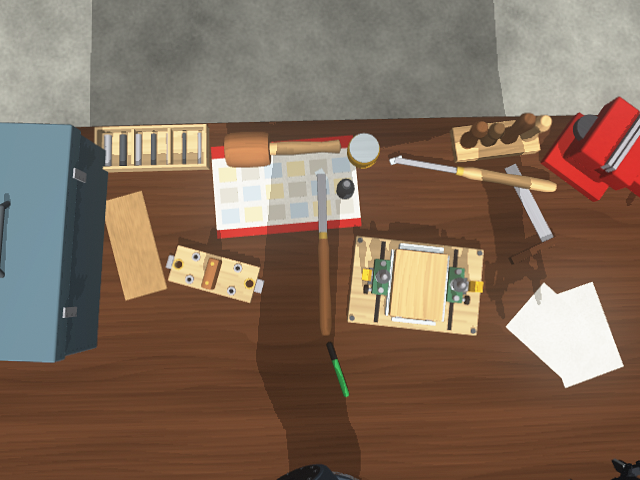

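View pics/scene0.png

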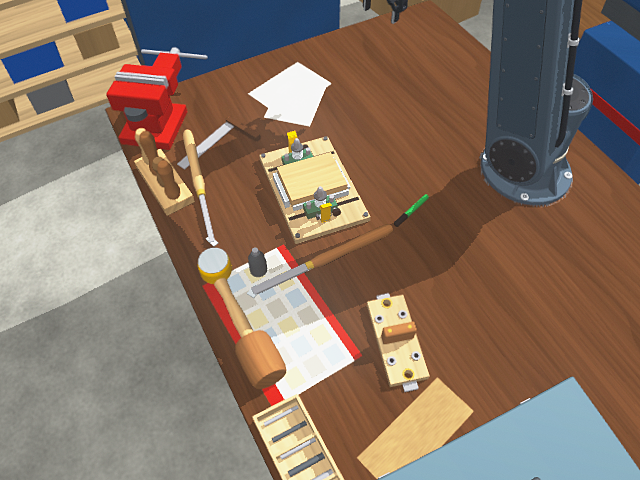

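The top view shows the plate at about (213,274) and the jig at about (416,285). The chisel (325,250) and chuck (345,188) lie between them. I'll enlarge both.

```bash
python3 - <<'E'
from h import *
im=cv2.imread('pics/top0.png')
a=cv2.resize(im[225:345,342:492],None,fx=3,fy=3,interpolation=cv2.INTER_CUBIC)
b=cv2.resize(im[235:310,160:270],None,fx=3,fy=3,interpolation=cv2.INTER_CUBIC)
c=np.zeros((360,780,3),np.uint8);c[:,:450]=a;c[:225,450:]=b
cv2.imwrite('pics/crop0.png',c)
s=cv2.imread('pics/scene0.png')[120:250,250:380]
cv2.imwrite('pics/crop1.png',cv2.resize(s,None,fx=4.5,fy=4.5,interpolation=cv2.INTER_CUBIC))
E
```

```text
(no output)
```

View pics/crop0.png

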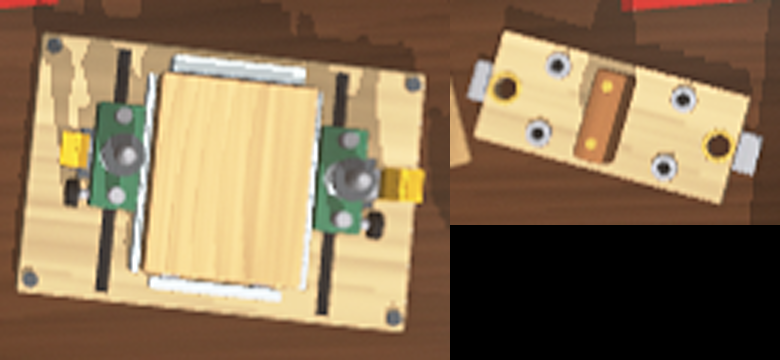

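View pics/crop1.png

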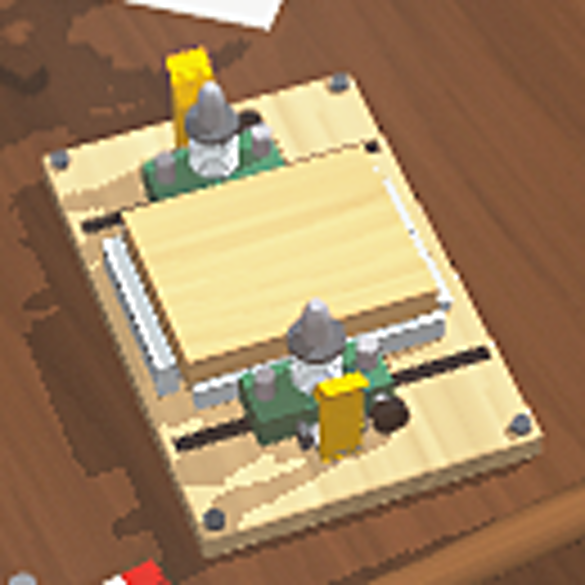

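```bash
python3 - <<'E'
from h import *
def T(X,Y,z,ox=342,oy=225): return at_z('top',ox+(X+.5)/3-.5,oy+(Y+.5)/3-.5,z)
def P(X,Y,z): return T(X-450,Y,z,160,235)
def S(X,Y,z): return at_z('scene',250+(X+.5)/4.5-.5,120+(Y+.5)/4.5-.5,z)
np.set_printoptions(precision=4,suppress=True)
c=np.array([T(*q,.02) for q in[(42,33),(427,72),(405,331),(17,293)]]); print('base',c,c.mean(0),[np.linalg.norm(c[i]-c[i-1]) for i in range(4)])
y=(c[0]+c[3]-c[1]-c[2]); print('yaw y-axis deg',np.degrees(np.arctan2(y[1],y[0])))
x=(c[0]+c[1]-c[2]-c[3]); print('x-axis deg',np.degrees(np.arctan2(x[1],x[0])))
cs=np.array([S(*q,.02) for q in[(45,158),(350,75),(541,435),(205,545)]]);print('scene base',cs,cs.mean(0))
def tri(a,b):
    (o1,d1),(o2,d2)=a,b
    A=np.c_[d1,-d2];k=np.linalg.lstsq(A,o2-o1,rcond=None)[0];p,q=o1+k[0]*d1,o2+k[1]*d2
    return (p+q)/2,np.linalg.norm(p-q)
pins=[]
for t,s in(((127,155),(316,302)),((358,181),(211,86))):
    print('pin top',T(*t,.106),'scene',S(*s,.106)); pins.append((T(*t,.106)+S(*s,.106))/2)
    print(tri(ray('top',342+(t[0]+.5)/3-.5,225+(t[1]+.5)/3-.5),ray('scene',250+(s[0]+.5)/4.5-.5,120+(s[1]+.5)/4.5-.5)))
d=pins[0]-pins[1];print('mid',(pins[0]+pins[1])/2,np.linalg.norm(d),np.degrees(np.arctan2(d[1],d[0])))
h=[P(507,88,.018),P(718,146,.018)];d=h[0]-h[1];print('plate holes',h,sum(h)/2,np.linalg.norm(d),np.degrees(np.arctan2(d[1],d[0])))
c=np.array([P(*q,.018) for q in[(505,30),(750,97),(722,204),(474,137)]]);print('plate corners',c.mean(0));y=c[0]+c[3]-c[1]-c[2];print(np.degrees(np.arctan2(y[1],y[0])))
g=np.array([P(*q,.063) for q in[(612,66),(635,75),(603,164),(575,157)]]);print('grip',g.mean(0))
o=arm.get_obs();print(R.from_quat(o['ee_rot']).as_matrix())
p=camera_params('wrist');Rm=R.from_rotvec(p['rvec']).as_matrix();C=-Rm.T@p['tvec'];print('cam in tool',R.from_quat(o['ee_rot']).as_matrix().T@(C-o['eef_pos']),(Rm@R.from_quat(o['ee_rot']).as_matrix()))
E
```

```text
base [[ 0.6635 -0.0796  0.02  ]
 [ 0.6251 -0.3782  0.02  ]
 [ 0.4265 -0.3509  0.02  ]
 [ 0.4647 -0.054   0.02  ]] [ 0.5449 -0.2157  0.02  ] [np.float64(0.2004630292602094), np.float64(0.3010264252829224), np.float64(0.20038636742887658), np.float64(0.29933940785642443)]
yaw y-axis deg 82.67145591733562
x-axis deg -7.571926857417075
scene base [[ 0.6231 -0.3742  0.02  ]
 [ 0.4283 -0.3466  0.02  ]
 [ 0.4696 -0.0541  0.02  ]
 [ 0.6661 -0.078   0.02  ]] [ 0.5468 -0.2132  0.02  ]
pin top [ 0.5661 -0.1314  0.106 ] scene [ 0.5672 -0.1348  0.106 ]
(array([ 0.5672, -0.1318,  0.1089]), np.float64(0.0028034146604751114))
pin top [ 0.5427 -0.2966  0.106 ] scene [ 0.5437 -0.3027  0.106 ]
(array([ 0.5445, -0.2963,  0.1115]), np.float64(0.0040958989741258995))
mid [ 0.5549 -0.2164  0.106 ] 0.16817587718747248 81.99589165047746
plate holes [array([0.6091, 0.331 , 0.018 ]), array([0.5601, 0.1695, 0.018 ])] [0.5846 0.2503 0.018 ] 0.1687429011185704 73.14133327325767
plate corners [0.5847 0.2501 0.018 ]
73.30345077447117
grip [0.5845 0.2455 0.063 ]
[[ 0.9335  0.3586 -0.0004]
 [ 0.3586 -0.9335  0.0012]
 [ 0.     -0.0013 -1.    ]]
cam in tool [ 0.0783 -0.0007 -0.1432] [[ 0.0002  1.      0.0004]
 [-0.9531  0.0003 -0.3025]
 [-0.3025 -0.0003  0.9531]]
```

The calibration checks out: base 300 x 200 mm, holes 169 mm apart. The plate is at (0.585, 0.250) with its y axis at 73.2°. The pins' middle is about (0.555, -0.2155), with the y axis at about 82.5° and a head offset of about +9 mm. Moving to above the plate now.

Emit:
jog_arm([
  [[0.032, -0.027, 0], 5, -1],
  [[0.064, -0.055, 0], 10, -1],
  [[0.095, -0.082, 0], 15, -1],
  [[0.127, -0.11, 0], 20, -1],
  [[0.16, -0.137, 0], 25, -1],
  [[0.19, -0.165, 0], 30, -1],
  [[0.222, -0.192, 0], 34, -1],
  [[0.254, -0.22, 0], 37.8, -1],
])

```text
t: 0.9
eef_pos: [0.3468, -0.192, 0.2312]
ee_rot: [0.989, -0.148, -0.0, -0.0]
wrist_force: [1.0, -0.9, 0.1]
gripper_width: 0.999
gripper_force: 0.0
```

```bash
cat >> h.py <<'E'
def go(x,y,z,ydeg):
    "shift in tool axes and roll to reach TCP x,y,z with tool y axis at ydeg (mod 360)"
    o=arm.get_obs();M=R.from_quat(o['ee_rot']).as_matrix()
    cur=np.degrees(np.arctan2(M[1,1],M[0,1]));r=-((ydeg-cur+180)%360-180)
    print('t',o['t'],'pos',o['eef_pos'].round(4),'ydeg',cur.round(2),'q',o['joint_positions'].round(2),'F',o['wrist_force'].round(2),'M',o['wrist_torque'].round(2),'tilt',M[:,2].round(4)); print('shift',(M.T@(np.array([x,y,z])-o['eef_pos'])).round(4),'roll',round(r,2))
E
python3 -c "
from h import *
go(.5847,.2502,.22,-106.8)"
```

```text
t 0.9 pos [ 0.3468 -0.192   0.2312] ydeg -106.97 q [-0.51  0.02 -0.28  1.28  0.    2.93] F [ 1.   -0.85  0.1 ] M [-0.02 -0.05  0.1 ] tilt [-0.  0. -1.]
shift [ 0.0985 -0.4924  0.0112] roll -0.17
```

The wrist must take the other half turn, because joint 6 would pass its limit. I'll roll −180° on the way.

Emit:
jog_arm([
  [[0.004, -0.02, 0], -8, -1],
  [[0.008, -0.04, 0], -16, -1],
  [[0.012, -0.06, 0], -24, -1],
  [[0.016, -0.08, 0], -32, -1],
  [[0.02, -0.1, 0], -40, -1],
  [[0.025, -0.125, 0], -48, -1],
  [[0.03, -0.15, 0], -56, -1],
  [[0.036, -0.18, 0], -64, -1],
])

```text
t: 1.7
eef_pos: [0.433, -0.0309, 0.2311]
ee_rot: [0.915, 0.403, -0.0, -0.0]
wrist_force: [0.4, -0.6, 0.1]
gripper_width: 0.997
gripper_force: 0.0
```

```bash
python3 -c "
from h import *
go(.5847,.2502,.22,73.2)"
```

```text
t 1.7 pos [ 0.433  -0.0309  0.2311] ydeg -42.49 q [-0.07  0.08 -0.21  1.28 -0.    2.24] F [ 0.42 -0.64  0.06] M [-0.02 -0.09  0.  ] tilt [-5.e-04 -0.e+00 -1.e+00]
shift [ 0.3098 -0.078   0.0111] roll -115.69
```

Emit:
jog_arm([
  [[0.025, -0.006, 0], -8, -1],
  [[0.05, -0.013, 0], -16, -1],
  [[0.08, -0.02, 0], -24, -1],
  [[0.11, -0.028, 0], -32, -1],
  [[0.14, -0.035, 0], -40, -1],
  [[0.17, -0.043, 0], -48, -1],
  [[0.2, -0.05, 0], -56, -1],
  [[0.23, -0.058, 0], -64, -1],
])

```text
t: 2.5
eef_pos: [0.5469, 0.1777, 0.2309]
ee_rot: [0.562, 0.827, -0.0, -0.0]
wrist_force: [0.5, -0.5, 0.3]
gripper_width: 0.999
gripper_force: 0.0
```

```bash
python3 -c "
from h import *
go(.5847,.2502,.2,73.2)"
```

```text
t 2.5 pos [0.5469 0.1777 0.2309] ydeg 21.55 q [0.31 0.33 0.11 1.35 0.   1.51] F [ 0.5  -0.48  0.28] M [-0.03  0.02  0.03] tilt [-7.e-04 -2.e-04 -1.e+00]
shift [0.0535 0.0618 0.0309] roll -51.65
```

Emit:
jog_arm([
  [[0.008, 0.009, 0.004], -8, -1],
  [[0.016, 0.018, 0.009], -16, -1],
  [[0.025, 0.028, 0.014], -24, -1],
  [[0.034, 0.039, 0.02], -32, -1],
  [[0.043, 0.05, 0.025], -40, -1],
  [[0.05, 0.058, 0.029], -48, -1],
  [[0.0535, 0.062, 0.031], -51.6, -1],
  [[0.0535, 0.062, 0.031], -51.6, -1],
])

```text
t: 3.3
eef_pos: [0.5848, 0.2493, 0.1992]
ee_rot: [0.149, 0.989, -0.0, -0.001]
wrist_force: [0.5, 0.2, -0.2]
gripper_width: 0.999
gripper_force: 0.0
```

```bash
python3 -c "
from h import *
go(.5847,.2502,.2,73.2)
import pickle
pickle.dump(camera_params('wrist'),open('w1.pkl','wb'))
cv2.imwrite('pics/w1.png',camera('wrist'))"
```

```text
t 3.3 pos [0.5848 0.2493 0.1992] ydeg 72.9 q [0.4  0.44 0.21 1.34 0.   0.7 ] F [ 0.46  0.22 -0.15] M [ 0.03 -0.01 -0.05] tilt [-1.5e-03 -5.0e-04 -1.0e+00]
shift [ 0.0004  0.0008 -0.0008] roll -0.3
```

View pics/w1.png

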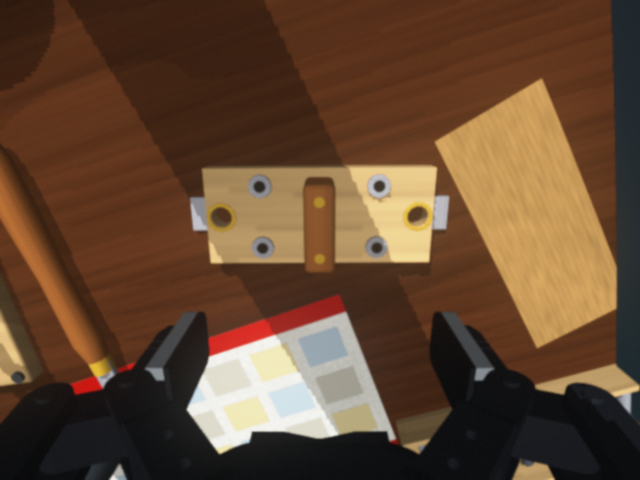

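Seen from the wrist, the plate is upright in the picture: holes at (222,217) and (417,215), grip top at (304–335, 185–271). It is nearly aligned with the tool.

```bash
python3 -c "
from h import *
import pickle
np.set_printoptions(precision=4,suppress=True)
p=pickle.load(open('w1.pkl','rb'))
W=lambda u,v,z:at_z(p,u,v,z)
h=[W(222,217,.018),W(417,215,.018)];d=h[1]-h[0];print(h,sum(h)/2,np.linalg.norm(d),np.degrees(np.arctan2(d[1],d[0])))
c=np.array([W(*q,.018) for q in[(203,168),(437,165),(430,262),(209,263)]]);print(c.mean(0))
y=c[1]+c[2]-c[0]-c[3];print(np.degrees(np.arctan2(y[1],y[0])))
g=np.array([W(*q,.063) for q in[(304,185),(335,185),(335,271),(304,271)]]);print(g.mean(0))
y=g[1]-g[0]+g[2]-g[3];x=g[2]-g[1];print(np.degrees(np.arctan2(y[1],y[0])),np.linalg.norm(y)/2,np.linalg.norm(x))
go(.585,.2495,.038,73.2)
"
```

```text
[array([0.5629, 0.1691, 0.018 ]), array([0.6108, 0.3312, 0.018 ])] [0.5869 0.2502 0.018 ] 0.1690855398795309 73.52616672426517
[0.5872 0.2503 0.018 ]
73.42293032057499
[0.5865 0.2503 0.063 ]
72.92418722500706 0.023365321474696596 0.06719994726822312
t 3.35 pos [0.5848 0.2489 0.1996] ydeg 72.74 q [0.4  0.44 0.21 1.34 0.   0.7 ] F [ 0.86  0.46 -0.58] M [ 0.    0.03 -0.01] tilt [-0.0012 -0.0005 -1.    ]
shift [-0.0002  0.0008  0.1616] roll -0.46
```

Emit:
jog_arm([
  [[-0.001, 0.0015, 0.04], -0.5, -1],
  [[-0.001, 0.0015, 0.08], -0.5, -1],
  [[-0.001, 0.0015, 0.11], -0.5, -1],
  [[-0.001, 0.0015, 0.135], -0.5, -1],
  [[-0.001, 0.0015, 0.155], -0.5, -1],
  [[-0.001, 0.0015, 0.168], -0.5, -1],
  [[-0.001, 0.0015, 0.172], -0.5, -1],
  [[-0.001, 0.0015, 0.172], -0.5, -1],
])

```text
t: 4.15
eef_pos: [0.5864, 0.2499, 0.0284]
ee_rot: [0.145, 0.989, -0.0, -0.0]
wrist_force: [-0.3, 0.7, -0.2]
gripper_width: 1.002
gripper_force: 0.0
```

Emit:
jog_arm([
  [[0, 0, 0], 0, 1],
  [[0, 0, 0], 0, 1],
  [[0, 0, 0], 0, 1],
  [[0, 0, 0], 0, 1],
  [[0, 0, 0], 0, 1],
  [[0, 0, 0], 0, 1],
  [[0, 0, 0], 0, 1],
  [[0, 0, 0], 0, 1],
], squeeze=70)

```text
t: 4.95
eef_pos: [0.5867, 0.2501, 0.029]
ee_rot: [0.145, 0.989, 0.0, 0.0]
wrist_force: [-0.5, -0.4, 5.9]
gripper_width: 0.277
gripper_force: 70.2
```

Emit:
jog_arm([
  [[0, 0, -0.005], 0, 1],
  [[0, 0, -0.015], 0, 1],
  [[0, 0, -0.035], 0, 1],
  [[0, 0, -0.06], 0, 1],
  [[0, 0, -0.09], 0, 1],
  [[0, 0, -0.12], 0, 1],
  [[0, 0, -0.14], 0, 1],
  [[0, 0, -0.15], 0, 1],
])

```text
t: 5.75
eef_pos: [0.587, 0.2503, 0.1808]
ee_rot: [0.145, 0.989, 0.001, 0.001]
wrist_force: [0.3, -0.4, -4.3]
gripper_width: 0.271
gripper_force: 69.2
```

```bash
python3 -c "
from h import *
go(.5555,-.2155,.2,82.5)"
```

```text
t 5.75 pos [0.587  0.2503 0.1808] ydeg 73.32 q [0.4  0.45 0.17 1.29 0.   0.69] F [ 0.27 -0.43 -4.33] M [ 0.02 -0.08  0.04] tilt [ 0.0025  0.0012 -1.    ]
shift [-0.1036 -0.4552 -0.0198] roll -9.18
```

Emit:
jog_arm([
  [[-0.004, -0.02, -0.002], -1, 1],
  [[-0.01, -0.045, -0.005], -2, 1],
  [[-0.018, -0.08, -0.008], -3, 1],
  [[-0.028, -0.12, -0.01], -4, 1],
  [[-0.037, -0.16, -0.01], -5, 1],
  [[-0.046, -0.2, -0.01], -6, 1],
  [[-0.055, -0.24, -0.01], -7, 1],
  [[-0.064, -0.28, -0.01], -8, 1],
])

```text
t: 6.55
eef_pos: [0.5665, -0.0381, 0.1878]
ee_rot: [0.075, 0.997, 0.0, -0.001]
wrist_force: [0.8, -0.3, -4.5]
gripper_width: 0.272
gripper_force: 69.3
```

```bash
python3 -c "
from h import *
go(.5555,-.2155,.19,82.5)"
```

```text
t 6.55 pos [ 0.5665 -0.0381  0.1878] ydeg 81.37 q [-0.07  0.33  0.    1.25  0.    0.08] F [ 0.75 -0.35 -4.51] M [-0.03 -0.04 -0.04] tilt [-1.1e-03  2.0e-04 -1.0e+00]
shift [-0.0157 -0.1771 -0.0022] roll -1.13
```

Emit:
jog_arm([
  [[-0.004, -0.035, -0.001], -1, 1],
  [[-0.007, -0.07, -0.002], -1.1, 1],
  [[-0.01, -0.105, -0.002], -1.1, 1],
  [[-0.013, -0.135, -0.002], -1.1, 1],
  [[-0.014, -0.157, -0.002], -1.1, 1],
  [[-0.015, -0.17, -0.002], -1.1, 1],
  [[-0.0155, -0.176, -0.002], -1.1, 1],
  [[-0.0157, -0.177, -0.002], -1.1, 1],
])

```text
t: 7.35
eef_pos: [0.556, -0.2139, 0.19]
ee_rot: [0.066, 0.998, 0.0, -0.0]
wrist_force: [-1.0, 0.4, -4.0]
gripper_width: 0.272
gripper_force: 69.4
```

```bash
python3 -c "
from h import *
go(.5555,-.2155,.19,82.5)
import pickle
pickle.dump(camera_params('wrist'),open('w2.pkl','wb'))
im=camera('wrist');cv2.imwrite('pics/w2.png',im)"
```

```text
t 7.35 pos [ 0.556  -0.2139  0.19  ] ydeg 82.39 q [-0.37  0.38  0.08  1.27  0.   -0.23] F [-1.05  0.37 -4.03] M [-0.01  0.    0.  ] tilt [-6.e-04  5.e-04 -1.e+00]
shift [ 0.0003 -0.0016 -0.    ] roll -0.11
```

View pics/w2.png

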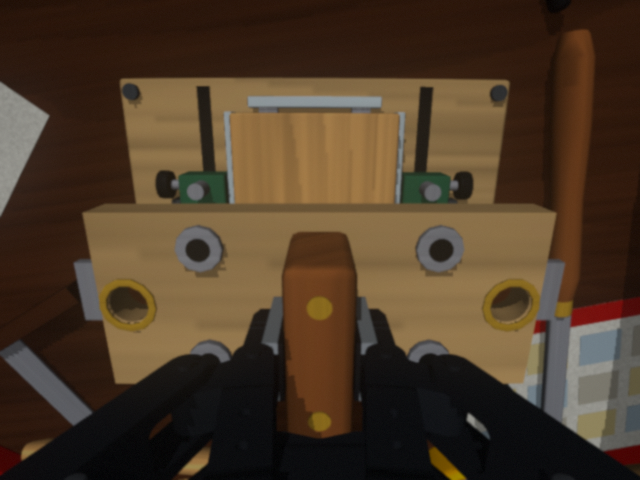

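The wrist view shows the plate level in the grip, with holes at (127,303) and (512,305). The robot-side rest buttons are at about (195,190) and (432,190), and the base's robot-side corners at (122,79) and (508,80).

```bash
python3 -c "
from h import *
import pickle
np.set_printoptions(precision=4,suppress=True)
p=pickle.load(open('w2.pkl','rb'))
W=lambda u,v,z:at_z(p,u,v,z)
def pr(n,a,b):
    d=b-a;print(n,a,b,(a+b)/2,np.linalg.norm(d),np.degrees(np.arctan2(d[1],d[0])));return (a+b)/2
pr('holes',W(127,303,.179),W(512,305,.179))
b=pr('buttons',W(195,190,.06),W(432,190,.06))
c=pr('base',W(122,79,.02),W(508,80,.02))
pr('plate edge',W(83,212,.179),W(556,212,.179))
pr('board edge',W(231,112,.056),W(397,112,.056))
a=np.radians(-7.5);x=np.array([np.cos(a),np.sin(a),0])
print('pins from buttons',b+.03*x,'centre',c+.1*x)
im=cv2.imread('pics/w2.png')[165:225,150:480];cv2.imwrite('pics/c2.png',cv2.resize(im,None,fx=2.4,fy=2.4,interpolation=cv2.INTER_CUBIC))
"
```

```text
holes [ 0.5452 -0.2978  0.179 ] [ 0.5689 -0.1274  0.179 ] [ 0.5571 -0.2126  0.179 ] 0.17199394182010677 82.05563484393846
buttons [ 0.515  -0.2968  0.06  ] [ 0.5375 -0.1286  0.06  ] [ 0.5263 -0.2127  0.06  ] 0.16971337576732035 82.39246811937622
base [ 0.4291 -0.3472  0.02  ] [ 0.4687 -0.0557  0.02  ] [ 0.4489 -0.2014  0.02  ] 0.29416297740617287 82.25613022607352
plate edge [ 0.5023 -0.3044  0.179 ] [ 0.5283 -0.1098  0.179 ] [ 0.5153 -0.2071  0.179 ] 0.1962790156818436 82.3977487801706
board edge [ 0.4661 -0.2616  0.056 ] [ 0.4812 -0.1488  0.056 ] [ 0.4737 -0.2052  0.056 ] 0.11376765337767313 82.39205715127761
pins from buttons [ 0.556  -0.2166  0.06  ] centre [ 0.548  -0.2145  0.02  ]
```

View pics/c2.png

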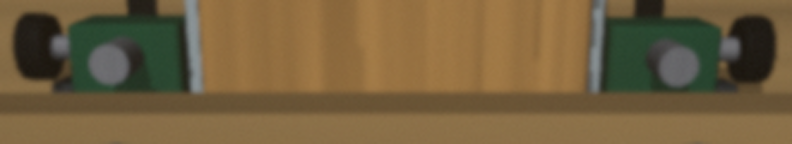

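Emit:
jog_arm([
  [[0, -0.001, 0.01], 0, 1],
  [[0, -0.002, 0.02], 0, 1],
  [[0, -0.003, 0.03], 0, 1],
  [[0, -0.003, 0.038], 0, 1],
  [[0, -0.003, 0.044], 0, 1],
  [[0, -0.003, 0.047], 0, 1],
  [[0, -0.003, 0.048], 0, 1],
  [[0, -0.003, 0.048], 0, 1],
])

```text
t: 8.2
eef_pos: [0.5558, -0.2169, 0.1424]
ee_rot: [0.066, 0.998, 0.0, 0.0]
wrist_force: [0.7, 0.5, -3.0]
gripper_width: 0.275
gripper_force: 69.5
```

```bash
python3 -c "
from h import *
go(.556,-.2165,.14,82.4)
import pickle
pickle.dump(camera_params('wrist'),open('w3.pkl','wb'))
w=camera('wrist');t=camera('top');s=camera('scene')
cv2.imwrite('pics/w3.png',w);cv2.imwrite('pics/t3.png',t);cv2.imwrite('pics/s3.png',s)
c=np.zeros((600,800,3),np.uint8)
def put(im,x,y,w,h,f,X,Y):
    q=cv2.resize(im[y:y+h,x:x+w],None,fx=f,fy=f,interpolation=cv2.INTER_CUBIC);c[Y:Y+q.shape[0],X:X+q.shape[1]]=q
put(w,70,240,130,100,3,0,0);put(w,440,240,130,100,3,400,0)
put(t,350,235,140,80,2.8,0,310);put(s,255,110,130,100,2.8,410,310)
cv2.imwrite('pics/m3.png',c)"
```

```text
t 8.2 pos [ 0.5558 -0.2169  0.1424] ydeg 82.41 q [-0.37  0.4  -0.01  1.16  0.   -0.24] F [ 0.7   0.55 -2.96] M [-0.04 -0.06  0.04] tilt [ 2.e-04  0.e+00 -1.e+00]
shift [-0.0001  0.0005  0.0024] roll 0.01
```

View pics/m3.png

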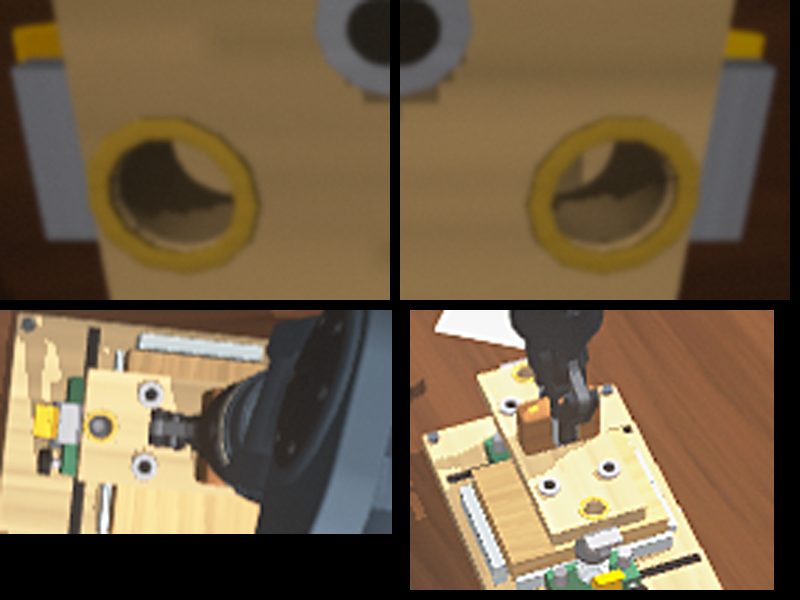

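In the top-view crop, the pin shows near the centre of the left hole. I'll lower gently over the noses and watch the forces.

Emit:
jog_arm([
  [[0, 0, 0.003], 0, 1],
  [[0, 0, 0.006], 0, 1],
  [[0, 0, 0.009], 0, 1],
  [[0, 0, 0.011], 0, 1],
  [[0, 0, 0.013], 0, 1],
  [[0, 0, 0.014], 0, 1],
  [[0, 0, 0.014], 0, 1],
  [[0, 0, 0.014], 0, 1],
])

```text
t: 9.15
eef_pos: [0.5558, -0.2169, 0.1284]
ee_rot: [0.066, 0.998, 0.0, 0.0]
wrist_force: [-0.0, 0.2, -3.1]
gripper_width: 0.27
gripper_force: 69.4
```

```bash
python3 -c "
from h import *
go(.556,-.2165,.122,82.4)"
```

```text
t 9.15 pos [ 0.5558 -0.2169  0.1284] ydeg 82.42 q [-0.37  0.41 -0.03  1.13  0.   -0.24] F [-0.04  0.18 -3.12] M [-0.03  0.01 -0.06] tilt [ 0.e+00  1.e-04 -1.e+00]
shift [-0.0002  0.0004  0.0064] roll 0.02
```

Emit:
jog_arm([
  [[0, 0, 0.002], 0, 1],
  [[0, 0, 0.004], 0, 1],
  [[0, 0, 0.006], 0, 1],
  [[0, 0, 0.007], 0, 1],
  [[0, 0, 0.008], 0, 1],
  [[0, 0, 0.008], 0, 1],
  [[0, 0, 0.008], 0, 1],
  [[0, 0, 0.008], 0, 1],
])

```text
t: 9.95
eef_pos: [0.5558, -0.217, 0.1203]
ee_rot: [0.066, 0.998, -0.0, 0.0]
wrist_force: [1.6, -1.6, -4.7]
gripper_width: 0.27
gripper_force: 69.3
```

```bash
python3 -c "
from h import *
go(.556,-.2165,.112,82.4)"
```

```text
t 9.95 pos [ 0.5558 -0.217   0.1203] ydeg 82.41 q [-0.37  0.41 -0.05  1.11 -0.   -0.24] F [ 1.55 -1.58 -4.69] M [-0.36 -0.42 -0.18] tilt [ 1.e-04 -1.e-04 -1.e+00]
shift [-0.0001  0.0005  0.0083] roll 0.01
```

Emit:
jog_arm([
  [[0, 0, 0.001], 0, 1],
  [[0, 0, 0.002], 0, 1],
  [[0, 0, 0.003], 0, 1],
  [[0, 0, 0.004], 0, 1],
  [[0, 0, 0.004], 0, 1],
  [[0, 0, 0.004], 0, 1],
  [[0, 0, 0.004], 0, 1],
  [[0, 0, 0.004], 0, 1],
])

```text
t: 10.75
eef_pos: [0.5558, -0.217, 0.1163]
ee_rot: [0.066, 0.998, -0.0, 0.0]
wrist_force: [2.7, -2.9, -3.5]
gripper_width: 0.273
gripper_force: 69.4
```

```bash
python3 -c "
from h import *
go(.556,-.2165,.112,82.4)"
```

```text
t 10.75 pos [ 0.5558 -0.217   0.1163] ydeg 82.41 q [-0.37  0.42 -0.05  1.1  -0.   -0.24] F [ 2.65 -2.9  -3.51] M [-0.58 -0.58 -0.27] tilt [ 1.e-04 -1.e-04 -1.e+00]
shift [-0.0001  0.0005  0.0043] roll 0.01
```

The pins push the plate toward +x and −y with about 3 N. I'll yield that way a little while going down 2 mm.

Emit:
jog_arm([
  [[-0.0004, -0.0004, 0], 0, 1],
  [[-0.0008, -0.0008, 0], 0.2, 1],
  [[-0.0008, -0.0008, 0.001], 0.2, 1],
  [[-0.0008, -0.0008, 0.002], 0.2, 1],
  [[-0.0008, -0.0008, 0.002], 0.2, 1],
  [[-0.0008, -0.0008, 0.002], 0.2, 1],
  [[-0.0008, -0.0008, 0.002], 0.2, 1],
  [[-0.0008, -0.0008, 0.002], 0.2, 1],
])

```text
t: 11.55
eef_pos: [0.5564, -0.2178, 0.1143]
ee_rot: [0.068, 0.998, 0.0, -0.0]
wrist_force: [-0.1, 0.0, -4.9]
gripper_width: 0.272
gripper_force: 69.4
```

```bash
python3 -c "
from h import *
go(.556,-.2165,.112,82.4)"
```

```text
t 11.55 pos [ 0.5564 -0.2178  0.1143] ydeg 82.22 q [-0.37  0.42 -0.05  1.1   0.   -0.24] F [-0.12  0.01 -4.88] M [-0.02  0.04  0.04] tilt [-1.e-04  1.e-04 -1.e+00]
shift [0.0006 0.0012 0.0023] roll -0.18
```

Side forces are zero again, so the plate is centred on the pins. Next is down onto the springs.

Emit:
jog_arm([
  [[0, 0, 0.001], 0, 1],
  [[0, 0, 0.002], 0, 1],
  [[0, 0, 0.003], 0, 1],
  [[0, 0, 0.004], 0, 1],
  [[0, 0, 0.005], 0, 1],
  [[0, 0, 0.006], 0, 1],
  [[0, 0, 0.007], 0, 1],
  [[0, 0, 0.007], 0, 1],
])

```text
t: 12.35
eef_pos: [0.5564, -0.2178, 0.1077]
ee_rot: [0.068, 0.998, -0.0, 0.0]
wrist_force: [-1.8, 0.9, 3.7]
gripper_width: 0.272
gripper_force: 70.5
```

```bash
python3 -c "
from h import *
go(.5564,-.2178,.0885,82.2)"
```

```text
t 12.35 pos [ 0.5564 -0.2178  0.1077] ydeg 82.22 q [-0.37  0.42 -0.06  1.08  0.   -0.24] F [-1.78  0.88  3.69] M [0.25 0.54 0.04] tilt [ 4.e-04 -0.e+00 -1.e+00]
shift [ 0.     -0.      0.0192] roll 0.02
```

Both springs are taking load (Fz rose about 8 N). Pressing on.

Emit:
jog_arm([
  [[0.0005, 0, 0.002], 0, 1],
  [[0.0005, 0, 0.004], 0, 1],
  [[0.0005, 0, 0.006], 0, 1],
  [[0.0005, 0, 0.008], 0, 1],
  [[0.0005, 0, 0.01], 0, 1],
  [[0.0005, 0, 0.012], 0, 1],
  [[0.0005, 0, 0.012], 0, 1],
  [[0.0005, 0, 0.012], 0, 1],
])

```text
t: 13.15
eef_pos: [0.5564, -0.2178, 0.0962]
ee_rot: [0.068, 0.998, -0.0, 0.001]
wrist_force: [-1.7, 1.2, 7.3]
gripper_width: 0.271
gripper_force: 71.2
```

```bash
python3 -c "
from h import *
go(.5564,-.2178,.0885,82.2)"
```

```text
t 13.15 pos [ 0.5564 -0.2178  0.0962] ydeg 82.22 q [-0.37  0.43 -0.08  1.05  0.   -0.24] F [-1.71  1.23  7.26] M [0.32 0.52 0.04] tilt [ 1.5e-03 -3.0e-04 -1.0e+00]
shift [ 0.     -0.      0.0077] roll 0.02
```

Emit:
jog_arm([
  [[0.0005, -0.0003, 0.0015], 0, 1],
  [[0.0005, -0.0003, 0.003], 0, 1],
  [[0.0005, -0.0003, 0.0045], 0, 1],
  [[0.0005, -0.0003, 0.006], 0, 1],
  [[0.0005, -0.0003, 0.007], 0, 1],
  [[0.0005, -0.0003, 0.0075], 0, 1],
  [[0.0005, -0.0003, 0.0075], 0, 1],
  [[0.0005, -0.0003, 0.0075], 0, 1],
])

```text
t: 13.95
eef_pos: [0.5564, -0.2178, 0.0892]
ee_rot: [0.068, 0.998, 0.0, 0.001]
wrist_force: [-1.3, 2.6, 11.5]
gripper_width: 0.265
gripper_force: 71.6
```

```bash
python3 -c "
from h import *
go(.5564,-.2178,.0885,82.2)"
```

```text
t 13.95 pos [ 0.5564 -0.2178  0.0892] ydeg 82.23 q [-0.37  0.44 -0.09  1.04  0.   -0.24] F [-1.34  2.57 11.52] M [ 0.67  0.49 -0.05] tilt [ 0.0027 -0.     -1.    ]
shift [0.     0.     0.0007] roll 0.03
```

Not yet stopped by the buttons (11.5 + 4.4 N). I'll press a little more.

Emit:
jog_arm([
  [[0, 0, 0.0005], 0, 1],
  [[0, 0, 0.001], 0, 1],
  [[0, 0, 0.0015], 0, 1],
  [[0, 0, 0.002], 0, 1],
  [[0, 0, 0.002], 0, 1],
  [[0, 0, 0.002], 0, 1],
  [[0, 0, 0.002], 0, 1],
  [[0, 0, 0.002], 0, 1],
])

```text
t: 14.75
eef_pos: [0.5565, -0.2178, 0.0889]
ee_rot: [0.068, 0.998, -0.0, 0.002]
wrist_force: [-6.0, 5.6, 26.1]
gripper_width: 0.274
gripper_force: 73.8
```

```bash
python3 -c "
from h import *
go(.5564,-.2178,.0885,82.2)"
```

```text
t 14.75 pos [ 0.5565 -0.2178  0.0889] ydeg 82.24 q [-0.37  0.44 -0.1   1.03  0.   -0.24] F [-6.01  5.58 26.06] M [ 1.08  1.52 -0.  ] tilt [ 4.e-03 -5.e-04 -1.e+00]
shift [0.0001 0.     0.0004] roll 0.04
```

The plate is hard on the buttons now (it moved 0.3 mm while the force rose to 26 N). I'll ease off, then check the height and force against the catches.

Emit:
jog_arm([
  [[0, 0, -0.001], 0, 1],
  [[0, 0, -0.002], 0, 1],
  [[0, 0, -0.003], 0, 1],
  [[0, 0, -0.003], 0, 1],
  [[0, 0, -0.003], 0, 1],
  [[0, 0, -0.003], 0, 1],
  [[0, 0, -0.003], 0, 1],
  [[0, 0, -0.003], 0, 1],
])

```text
t: 15.55
eef_pos: [0.5564, -0.2178, 0.0901]
ee_rot: [0.068, 0.998, 0.0, 0.001]
wrist_force: [-0.8, 3.6, 10.7]
gripper_width: 0.272
gripper_force: 71.5
```

```bash
python3 -c "
from h import *
go(.5564,-.2178,.0885,82.2)
c=np.zeros((460,800,3),np.uint8)
def put(im,x,y,w,h,f,X,Y):
    q=cv2.resize(im[y:y+h,x:x+w],None,fx=f,fy=f,interpolation=cv2.INTER_CUBIC);c[Y:Y+q.shape[0],X:X+q.shape[1]]=q
put(camera('wrist'),0,140,640,260,.62,0,0);put(camera('scene'),255,110,130,150,3,405,0);put(camera('top'),350,235,140,95,2.8,0,180)
cv2.imwrite('pics/m4.png',c)"
```

```text
t 15.55 pos [ 0.5564 -0.2178  0.0901] ydeg 82.23 q [-0.37  0.44 -0.09  1.04  0.   -0.24] F [-0.78  3.6  10.72] M [ 0.66  0.39 -0.  ] tilt [ 0.0026  0.     -1.    ]
shift [-0.      0.      0.0016] roll 0.03
```

View pics/m4.png

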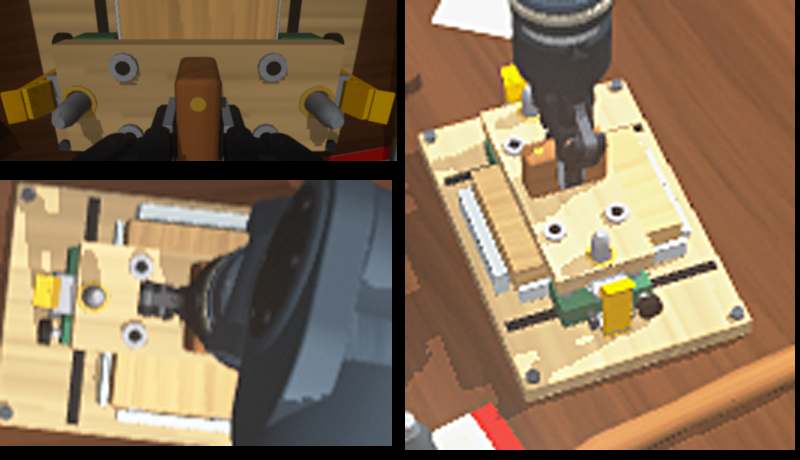

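The pins stand through both holes. I can't tell for certain whether both catches have snapped, so I'll ease up further: if they hold, the force drops with little rise.

Emit:
jog_arm([
  [[0, 0, -0.0005], 0, 1],
  [[0, 0, -0.001], 0, 1],
  [[0, 0, -0.0015], 0, 1],
  [[0, 0, -0.002], 0, 1],
  [[0, 0, -0.002], 0, 1],
  [[0, 0, -0.002], 0, 1],
  [[0, 0, -0.002], 0, 1],
  [[0, 0, -0.002], 0, 1],
])

```text
t: 16.5
eef_pos: [0.5562, -0.2178, 0.0903]
ee_rot: [0.068, 0.998, 0.0, 0.0]
wrist_force: [6.7, 2.1, -4.6]
gripper_width: 0.268
gripper_force: 69.3
```

```bash
python3 -c "
from h import *
go(.5564,-.2178,.0885,82.2)"
```

```text
t 16.5 pos [ 0.5562 -0.2178  0.0903] ydeg 82.23 q [-0.37  0.44 -0.09  1.04  0.   -0.24] F [ 6.68  2.1  -4.59] M [ 0.35 -1.08 -0.02] tilt [ 1.e-03  5.e-04 -1.e+00]
shift [-0.0002  0.      0.0018] roll 0.03
```

The force fell 15 N with only a 0.2 mm rise and no net moment at the plate, so both catches hold. Releasing and lifting.

Emit:
jog_arm([
  [[0, 0, 0], 0, -1],
  [[0, 0, 0], 0, -1],
  [[0, 0, 0], 0, -1],
  [[0, 0, 0], 0, -1],
  [[0, 0, 0], 0, -1],
  [[0, 0, 0], 0, -1],
  [[0, 0, 0], 0, -1],
  [[0, 0, 0], 0, -1],
])

```text
t: 17.3
eef_pos: [0.5554, -0.218, 0.0908]
ee_rot: [0.068, 0.998, 0.0, -0.0]
wrist_force: [1.0, -0.4, -0.1]
gripper_width: 0.996
gripper_force: 0.0
```

Emit:
jog_arm([
  [[0, 0, -0.01], 0, -1],
  [[0, 0, -0.02], 0, -1],
  [[0, 0, -0.035], 0, -1],
  [[0, 0, -0.05], 0, -1],
  [[0, 0, -0.07], 0, -1],
  [[0, 0, -0.09], 0, -1],
  [[0, 0, -0.11], 0, -1],
  [[0, 0, -0.12], 0, -1],
])

```text
t: 18.1
eef_pos: [0.5561, -0.2183, 0.2136]
ee_rot: [0.068, 0.998, -0.0, 0.002]
wrist_force: [0.1, -0.1, -0.5]
gripper_width: 1.002
gripper_force: 0.0
```

```bash
python3 -c "
from h import *
go(.5564,-.2178,.2,82.2)
w=camera('wrist');s=camera('scene')
c=np.zeros((500,800,3),np.uint8)
def put(im,x,y,w,h,f,X,Y):
    q=cv2.resize(im[y:y+h,x:x+w],None,fx=f,fy=f,interpolation=cv2.INTER_CUBIC);c[Y:Y+q.shape[0],X:X+q.shape[1]]=q
put(w,100,60,440,300,.9,0,0);put(s,255,110,130,150,3,405,0)
cv2.imwrite('pics/m5.png',c)"
```

```text
t 18.1 pos [ 0.5561 -0.2183  0.2136] ydeg 82.22 q [-0.37  0.37  0.13  1.33  0.   -0.24] F [ 0.13 -0.07 -0.46] M [0.05 0.02 0.03] tilt [ 0.0031 -0.0011 -1.    ]
shift [-0.0002  0.0005  0.0136] roll 0.02
```

View pics/m5.png

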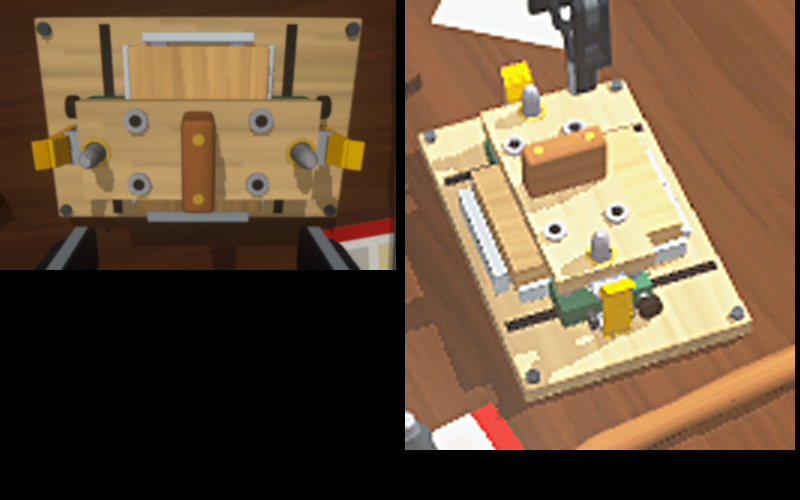

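The plate sits level and low, with both pins standing through it equally and the catches symmetric over its tongues at (70,145) and (335,145). The arm is clear, so I'm handing in.

```bash
python3 -c "
from h import *
print(order.sign_off())"
```

```text
the job is handed in; nothing more can be done
None
```

I set the drill plate over both pins, pressed it home and let go, then handed the job in at about 18 s: pulling up on the grip showed that the catches hold it, and the last pictures show it level with both catches over its tongues; no score came back.

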